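# Clamp the white saucer in its sanding jig

### The job

Two sanding jigs stand on the bench, each with an upside-down saucer under its bridge. Clamp the white saucer for sanding: turn the blue knob above it clockwise (seen from above; it sinks as it turns) all the way to its stop, so that the rubber foot presses on the saucer, then let go. Leave the other jig's knob and its terracotta saucer as they are.

Things in the scene. Friction and masses are not known exactly. Their poses are not given: they have to be found in the camera images.
- knob_grip (a point): Centre of the blue bar knob to turn, over the white saucer, on its upright screw axis; x along the bar, y across, z up. Bar 48 mm long, 14 wide, 20 high; pinch it across the 14 mm from above. It stands on a 13 mm thick stem above a fixed aluminium bridge (34 mm wide, 256 long, top 108 mm above the table). This point is 151 mm above the table at joint value 0, 136 mm at 1.5.
- knob (a joint): Turn of that knob, rad: 0 is fully up, 1.5 is the stop, fully down. It grows clockwise seen from above, and the knob sinks 10 mm per rad as it turns (a steep quick thread), without springing back. It starts at 0.2 to 0.5, so 1.0 to 1.3 rad remain, one grasp. Turning takes about 0.3 N m; it stays where it is left.
- foot: The black rubber foot under that screw, 30 mm diameter, 10 mm thick, origin at the centre of its underside. It is sprung (0.8 N per mm): it meets the saucer at about 1.0 rad, and at the stop presses on it with about 4 N.
- saucer_white: White upside-down saucer, loose, 150 mm diameter at the rim, 24 mm high, about 250 g; origin at the centre of its underside, z up. It lies centred on the black disc of its jig.
- jig_seat (a point): Centre of the top of the black rubber disc (170 mm diameter, 30 mm above the table) of the jig with the white saucer, straight below its screw. The jig is fixed: a plywood board 210 x 270 mm with an aluminium bridge over the disc; y axis along the bridge.
- knob2_grip (a point): The same point of the other, identical blue knob, on the jig that holds the terracotta saucer. Must not be turned.
- saucer_terra: Terracotta-coloured upside-down saucer, same size, loose on the other jig; origin at the centre of its underside. Leave alone.
Mind the look-alikes: they are no part of the job. Leave any yellow look-alike of the saucer_white alone.

How it is judged (in metres and radians):
At the end, for the whole second after the job is handed in: The knob over the white saucer is turned down to at least 1.25 rad (stop at 1.5), its foot presses on the saucer with more than 0.7 N, the white saucer lies flat within 12 mm of the seat's centre; the other knob has sunk or risen less than 4 mm and the terracotta saucer moved less than 12 mm (value of joint knob above 1.25 rad and contact force between foot and saucer_white above 0.7 N and horizontal distance between saucer_white and jig_seat below 0.012 m and angle between saucer_white's own z axis and vertical below 0.1 rad and distance of knob2_grip from where it was at the start of the episode below 0.004 m and distance of saucer_terra from where it was at the start of the episode below 0.012 m); the robot touches nothing.
It fails at once if the knob of the other jig is turned (more than 4 mm of its travel) (distance of knob2_grip from where it was at the start of the episode above 0.004 m).
It fails at once if the terracotta saucer is shifted by more than 12 mm (distance of saucer_terra from where it was at the start of the episode above 0.012 m).
It also fails if it takes over 35 s, if anything falls off the work surface, if the arm or the gripper's body presses on something with over 40 N, if the wrist force passes 120 N, or if a joint passes its speed limit or range.

### The arm

A 6-joint arm with a two-finger parallel gripper is mounted at the origin on the work surface. World frame = base frame: x ahead of the robot, y to its left, z up, the work surface at z = 0. Lengths are in m, angles in degrees, forces in N, time in s.
With the tool pointing down it reaches from about 0.375 to 0.9 m from the base axis. Payload 3.1 kg.
Tool frame: the origin (TCP) lies between the finger pads; the fingertips stand 11 mm ahead of it and the grasp point (between the pads) lies 8 mm behind it; z points along the fingers, y is the line along which they close (so a half turn about z gives the same grasp; the last joint's range is limited). The gripper opens to 87 mm and grips with 3 to 60 N. Pads are 19 mm wide; open, the fingers measure 117 mm over their backs; the gripper's body (75 mm by 190 mm) begins 51 mm behind the grasp point.
Start: joints at [-87.176, 30.224, 82.088, -0, 67.689, -10.227], TCP at [0.141, -0.609, 0.234] pointing down, gripper open.
Joint ranges: [-176.69, 176.69], [-43.24, 126.21], [12.49, 139.97], [-82, 262], [0, 151.66], [-163.58, 163.58]. Speed limits (degrees/s): [159.86, 159.86, 180, 180, 180, 180].

### API

Orientations are given as a 3x3 rotation matrix whose columns are the frame's x, y, z axes.
In Python, from rig import bot gives the robot as it stands.
- The arm moves only by the tool apply_moves, never from a script. Its argument "steps" is a list that holds one entry, the list of rows, each a list of 7 numbers: the shift along the tool's x, y, z in cm, then the turn, a rotation vector about the tool's x, y, z in degrees, then the gripper command: -1 is shut, 1 is fully open, values between are in proportion. In form: [[[dx, dy, dz, rx, ry, rz, jaw], ...]]. A call has 1 to 20 rows; each row is the pose to reach, as a shift and turn from the pose commanded when the call began, along the tool's axes at that moment; what a row does not reach only later rows make up. A row lasts 1/8 s, in which the tool goes at most 62.5 mm and 10.7 degrees, less where a joint would pass 70% of its speed; a pose out of reach is approached as far as the arm can. A call with a gripper value outside its range is refused whole. The fingers move at their own pace and stop on an object; the grip force is fixed at half the most. Time passes only in rows, so rows that repeat a pose let the fingers close. It gives the time, the measured TCP pose, the force, the opening and the grip force at its end, in the units of the state.
- bot.read_state(): the state, without advancing time (a new reading comes with each control period).
- bot.capture(name): name is "side" or "top" or "wrist"; returns the picture (480x640x3 uint8, blue, green, red); there is no depth.
- bot.camera_model(name): a dict with "intrinsics" (3x3 intrinsics, pixels), "R" (3x3) and "t" (3): a world point X has camera coordinates R X + t. Camera axes: x right, y down, z forward; pixel columns grow to the right and rows downward; lengths in m; the calibration is good to about 2 mm. A picture is of the moment at which its call begins: read the wrist's pose just before it. camera_model takes no time and is no camera call; for the wrist camera it gives the pose at the moment of the call.
- bot.hand_in(): hands the job in; it is judged then, once.
The state is a dict: "time_s": time; "joint_positions": joint angles; "qvel": joint speeds; "tau": joint torques, N m; "position": TCP position; "tcp_rot": TCP orientation; "force": force on the tool from outside, world axes, zero at the start; "moment": the same for the moment, N m; "opening": opening from 0.0 (shut) to 1.0 (fully open); "grasp_force": force on a finger pad.
Only numpy, scipy, OpenCV 4.12 (cv2) and the standard library are available. Lean on these libraries where they do the work, as an engineer would, in place of code of your own. Each camera call takes 0.05 s, during which the arm holds its last target. There are 200 camera calls.

## Working session

There is one attempt and no reset: what is moved stays moved. The work goes in short steps, Python scripts to look and compute and a tool call to move; the robot and the scene stay as the last step left them, time stands still between calls to the robot, and variables do not carry over. Pictures are saved under pics/ and viewed, at most 10 in all, crops included, and the job is handed in when it is done.

Besides the shell and the picture viewer there is one more tool, called after "Request:" as a command line: name --argument value ..., lists and objects as JSON in quotes. apply_moves: Moves the arm, as the interface text tells. Its arguments: {"type":"object","properties":{"steps":{"type":"array","items":{"type":"array","items":{"type":"array","items":{"type":"number"}}}}},"required":["steps"]}

```bash
mkdir -p pics
python3 - <<'E'
from rig import bot
import cv2
for n in("top","side"):
    cv2.imwrite(f"pics/{n}0.png",bot.capture(n))
s=bot.read_state();print(s["time_s"],s["position"],s["tcp_rot"])
E
```

```text
0.1 [ 0.14110306 -0.60821359  0.2326608 ] [[ 9.74187461e-01  2.25740514e-01 -1.02345569e-04]
 [ 2.25740281e-01 -9.74185569e-01  1.94988825e-03]
 [ 3.40465201e-04 -1.92266020e-03 -9.99998094e-01]]
```

View pics/top0.png

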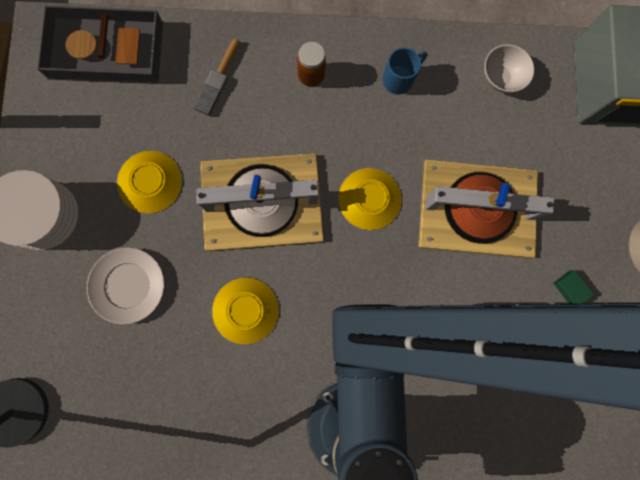

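View pics/side0.png

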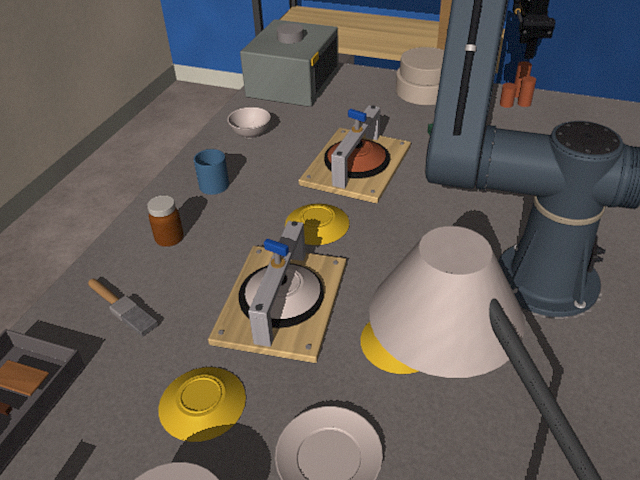

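The top view shows the white saucer's jig at left, with its knob near (256,186); the terracotta jig is at right, with its knob near (503,194). The side view shows their knobs near (276,247) and (357,115), plus a lamp-like cone near (455,300) that I need to locate before swinging the arm.

```bash
cat > h.py <<'E'
import numpy as np
from rig import bot
def cam(n):
    m=bot.camera_model(n); return [np.array(m[k],float) for k in("intrinsics","R","t")]
def ray(n,uv):
    K,R,t=cam(n); d=R.T@np.linalg.inv(K)@np.array([*uv,1.]); return -R.T@t,d
def onz(n,uv,z):
    c,d=ray(n,uv); return c+d*(z-c[2])/d[2]
def proj(n,X):
    K,R,t=cam(n); p=K@(R@np.array(X,float)+t); return p[:2]/p[2]
E
python3 - <<'E'
from h import *
import cv2
np.set_printoptions(precision=3,suppress=True)
for n in("top","side"): print(n,ray(n,(320,240)))
a=cv2.imread("pics/top0.png")[140:240,190:330]
b=cv2.imread("pics/side0.png")[200:500,200:640]
a=cv2.resize(a,None,fx=4,fy=4,interpolation=2)
cv2.imwrite("pics/c0.png",a)
print("knob",onz("top",(256,186),.155),onz("side",(276,247),.15))
print("knob2",onz("top",(503,194),.155),onz("side",(357,115),.15))
for z in(0,.2,.4,.6,.8,1.,1.2):
  print(z,"blk",onz("top",(15,410),z)[:2],"conetop",onz("side",(455,250),z)[:2],proj("top",onz("side",(455,250),z)), "poleend",proj("top",onz("side",(495,310),z)))
E
```

```text
top (array([0.264, 0.118, 1.099]), array([ 0.133, -0.026, -0.991]))
side (array([0.105, 0.999, 0.915]), array([ 0.276, -0.701, -0.658]))
knob [0.497 0.226 0.155] [0.498 0.227 0.15 ]
knob2 [ 0.498 -0.279  0.155] [ 0.498 -0.283  0.15 ]
0 blk [0.02  0.741] conetop [ 0.195 -0.035] [372.106 336.561] poleend [303.899 383.852]
0.2 blk [0.065 0.627] conetop [0.175 0.191] [264.369 351.896] poleend [196.548 397.869]
0.4 blk [0.109 0.514] conetop [0.156 0.417] [ 89.534 376.783] poleend [ 22.617 420.579]
0.6 blk [0.154 0.401] conetop [0.136 0.643] [-243.427  424.177] poleend [-307.682  463.707]
0.8 blk [0.198 0.288] conetop [0.116 0.869] [-1126.122   549.821] poleend [-1177.393   577.266]
1.0 blk [0.242 0.174] conetop [0.097 1.095] [-10361.765   1864.441] poleend [-9789.485  1701.755]
1.2 blk [0.287 0.061] conetop [0.077 1.321] [3823.973 -154.785] poleend [3813.497  -74.4  ]
```

View pics/c0.png

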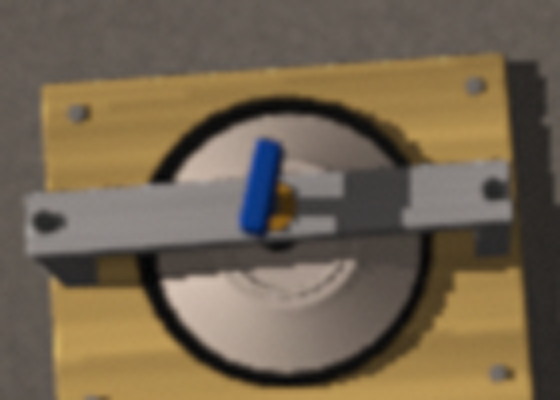

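The crop shows the blue bar running from (268,140) to (256,232), with the bridge along image x. The knob is at about (0.497, 0.227), and both cameras agree. The lamp is at y > 0.5, clear of the path. I'll swing round in an arc and approach with the half-turned grasp, so joint 6 has room to turn clockwise.

Request:
apply_moves --steps '[[[15, -4, -6, 0, 0, -20, 1], [15, -4, -6, 0, 0, -20, 1], [15, -4, -6, 0, 0, -20, 1], [31, -9, -6, 0, 0, -45, 1], [31, -9, -6, 0, 0, -45, 1], [31, -9, -6, 0, 0, -45, 1], [43, -24, -6, 0, 0, -75, 1], [43, -24, -6, 0, 0, -75, 1], [43, -24, -6, 0, 0, -75, 1], [54, -40, -6, 0, 0, -105, 1], [54, -40, -6, 0, 0, -105, 1], [54, -40, -6, 0, 0, -105, 1], [54, -57, -5, 0, 0, -133, 1], [54, -57, -5, 0, 0, -133, 1], [54, -57, -5, 0, 0, -133, 1], [53.5, -73, -4, 0, 0, -160, 1], [53.5, -73, -4, 0, 0, -160, 1], [53.5, -73, -4, 0, 0, -160, 1], [53.5, -73, -4, 0, 0, -160, 1], [53.5, -73, -4, 0, 0, -160, 1]]]'

```text
time_s: 2.6
position: [0.4976, 0.2226, 0.2733]
tcp_rot: [[-0.993, 0.121, -0.0], [0.121, 0.993, -0.001], [0.0, -0.001, -1.0]]
force: [0.2, 0.9, 0.7]
opening: 1.0
grasp_force: 0.0
```

Run:
```python
from h import *
import cv2
np.set_printoptions(precision=3,suppress=True)
s=bot.read_state();print(s["time_s"],s["position"],s["tcp_rot"],s["joint_positions"],s["force"])
im=bot.capture("wrist");cv2.imwrite("pics/w0.png",im)
K,R,t=cam("wrist");np.savez("w0.npz",K=K,R=R,t=t)
```

```text
2.6 [0.498 0.223 0.273] [[-0.993  0.121 -0.   ]
 [ 0.121  0.993 -0.001]
 [ 0.    -0.001 -1.   ]] [ 12.379  21.394  90.851  -0.04   67.778 -70.628] [0.229 0.945 0.672]
```

View pics/w0.png

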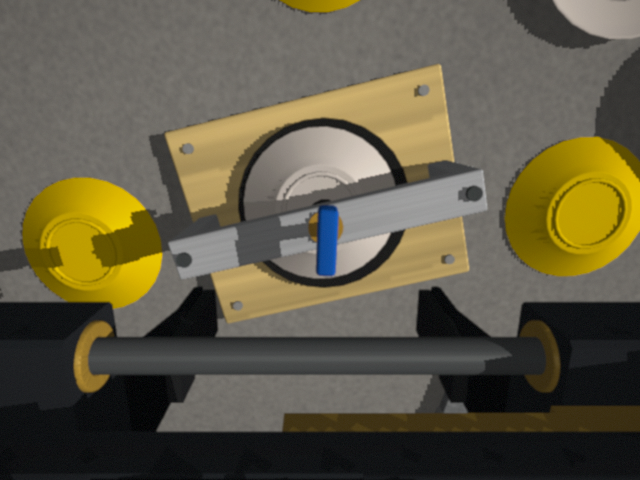

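The wrist view shows the blue bar nearly upright, with its top face from about (328,206) to (327,275). The saucer is centred beneath it.

Run:
```python
from h import *
import cv2
np.set_printoptions(precision=4,suppress=True)
im=cv2.imread("pics/w0.png");h=cv2.cvtColor(im,cv2.COLOR_BGR2HSV)
m=cv2.inRange(h,(105,150,60),(130,255,255));m[:190]=0;m[290:]=0
n,l,st,c=cv2.connectedComponentsWithStats(m);i=1+st[1:,4].argmax();print(st[i],c[i])
crop=cv2.resize(im[195:285,270:390],None,fx=6,fy=6,interpolation=2);cv2.imwrite("pics/w0c.png",crop)
s=bot.read_state();Rt=np.array(s["tcp_rot"]);p=np.array(s["position"])
a,b=[onz("wrist",q,.157) for q in((328,206),(327,275))]
print(a,b,np.linalg.norm(a-b),np.degrees(np.arctan2(*(a-b)[[1,0]])),"tool shift",Rt.T@((a+b)/2-p))
```

```text
[ 317  206   21   69 1262] [326.7639 239.8724]
[0.4742 0.2336 0.157 ] [0.5226 0.2274 0.157 ] 0.048807200447630573 172.63669974708972 tool shift [0.0005 0.0084 0.1164]
```

View pics/w0c.png

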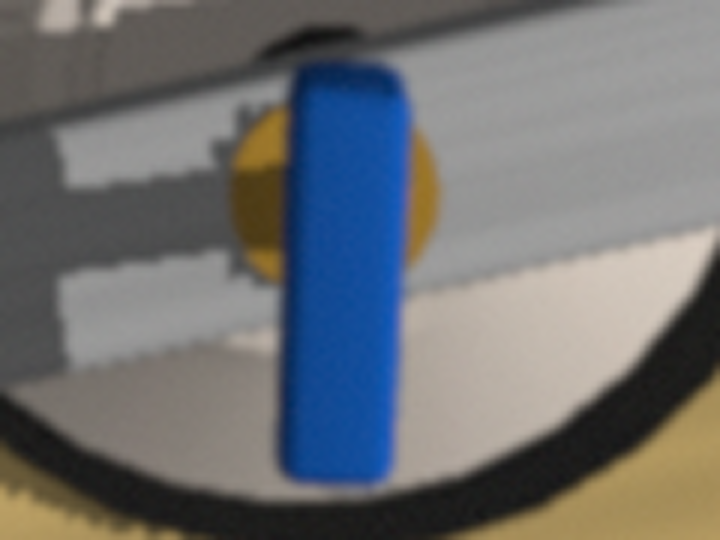

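Request:
apply_moves --steps '[[[0, 0.8, 4, 0, 0, 2, 1], [0, 0.8, 7, 0, 0, 2, 1], [0, 0.8, 10, 0, 0, 2, 1], [0, 0.8, 12, 0, 0, 2, 0.5], [0, 0.8, 13.2, 0, 0, 2, 0], [0, 0.8, 13.2, 0, 0, 2, -0.3], [0, 0.8, 13.2, 0, 0, 2, -0.5], [0, 0.8, 13.2, 0, 0, 2, -1], [0, 0.8, 13.2, 0, 0, 2, -1], [0, 0.8, 13.2, 0, 0, 2, -1], [0, 0.8, 13.2, 0, 0, 2, -1], [0, 0.8, 13.2, 0, 0, 2, -1]]]'

```text
time_s: 4.15
position: [0.4982, 0.2297, 0.1417]
tcp_rot: [[-0.988, 0.154, -0.001], [0.154, 0.988, -0.003], [0.0, -0.003, -1.0]]
force: [0.1, -5.5, 2.1]
opening: 0.157
grasp_force: 30.0
```

Gripped: the opening is about 14 mm at 30 N. Now I'll turn clockwise while sinking 10 mm per rad.

Request:
apply_moves --steps '[[[0, -0.05, 0.09, 0, 0, 5, -1], [0, -0.05, 0.17, 0, 0, 10, -1], [0, -0.05, 0.26, 0, 0, 15, -1], [0, -0.05, 0.35, 0, 0, 20, -1], [0, -0.05, 0.44, 0, 0, 25, -1], [0, -0.05, 0.52, 0, 0, 30, -1], [0, -0.05, 0.61, 0, 0, 35, -1], [0, -0.05, 0.7, 0, 0, 40, -1], [0, -0.05, 0.79, 0, 0, 45, -1], [0, -0.05, 0.87, 0, 0, 50, -1], [0, -0.05, 0.87, 0, 0, 50, -1]]]'

```text
time_s: 5.52
position: [0.4985, 0.2301, 0.133]
tcp_rot: [[-0.517, 0.856, 0.0], [0.856, 0.517, -0.001], [-0.001, -0.0, -1.0]]
force: [-0.7, -1.9, 0.9]
opening: 0.159
grasp_force: 30.0
```

Run:
```python
from h import *
s=bot.read_state();R=np.array(s["tcp_rot"]);print(s["force"],s["moment"],s["position"],np.degrees(np.arctan2(R[1,0],R[0,0])),s["joint_positions"])
```

```text
[-0.68398335 -1.94602968  0.93956416] [-0.46693015 -0.18388038  0.03050558] [0.49854575 0.23009754 0.13299478] 121.13933201598171 [ 1.31438309e+01  3.25253368e+01  9.83262732e+01 -7.66491055e-02
  4.91473146e+01 -1.79453560e+01]
```

Request:
apply_moves --steps '[[[0, 0, 0.04, 0, 0, 2.5, -1], [0, 0, 0.09, 0, 0, 5, -1], [0, 0, 0.13, 0, 0, 7.5, -1], [0, 0, 0.17, 0, 0, 10, -1]]]'

```text
time_s: 6.02
position: [0.4986, 0.2301, 0.1314]
tcp_rot: [[-0.361, 0.933, 0.001], [0.933, 0.361, -0.001], [-0.001, 0.0, -1.0]]
force: [-0.3, -2.4, 2.1]
opening: 0.155
grasp_force: 30.0
```

```bash
cat > s.py <<'E'
from h import *
s=bot.read_state();R=np.array(s["tcp_rot"]);print(s["force"],s["moment"],s["position"],np.degrees(np.arctan2(R[1,0],R[0,0])),s["opening"])
E
python3 s.py
```

```text
[-0.30024065 -2.3803342   2.12259624] [-0.44772745 -0.23767449  0.28297065] [0.49863436 0.2301473  0.13136191] 111.13589622110236 0.15475292187623244
```

Request:
apply_moves --steps '[[[0, 0, 0.04, 0, 0, 2.5, -1], [0, 0, 0.08, 0, 0, 5, -1]]]'

```text
time_s: 6.28
position: [0.4987, 0.2302, 0.1305]
tcp_rot: [[-0.278, 0.961, 0.001], [0.961, 0.278, -0.001], [-0.001, 0.0, -1.0]]
force: [0.8, -2.8, -0.1]
opening: 0.157
grasp_force: 30.0
```

```bash
python3 s.py
```

```text
[ 0.82673512 -2.84406917 -0.11263194] [-0.44815762 -0.13785392  0.25045353] [0.49868911 0.23016012 0.13052934] 106.13770967062226 0.15738081029502093
```

Request:
apply_moves --steps '[[[0, 0, 0.04, 0, 0, 2, -1], [0, 0, 0.07, 0, 0, 4, -1]]]'

```text
time_s: 6.52
position: [0.4987, 0.2302, 0.1298]
tcp_rot: [[-0.208, 0.978, 0.001], [0.978, 0.208, -0.001], [-0.001, 0.001, -1.0]]
force: [1.0, -4.1, 1.5]
opening: 0.159
grasp_force: 30.0
```

```bash
python3 s.py
```

```text
[ 0.95143445 -4.06237972  1.48360101] [-0.5982928  -0.23589539  0.23099434] [0.49874555 0.23023078 0.12981125] 102.02174188318327 0.15859979748067413
```

Request:
apply_moves --steps '[[[0, 0, 0.04, 0, 0, 2, -1], [0, 0, 0.06, 0, 0, 3.5, -1]]]'

```text
time_s: 6.78
position: [0.4988, 0.2303, 0.1293]
tcp_rot: [[-0.148, 0.989, 0.001], [0.989, 0.148, -0.001], [-0.001, 0.001, -1.0]]
force: [0.8, -4.4, 4.7]
opening: 0.159
grasp_force: 30.0
```

```bash
python3 s.py
```

```text
[ 0.80913262 -4.3869255   4.65737903] [-0.6972195  -0.22084324  0.53064918] [0.49875816 0.23030142 0.12932342] 98.53701121328461 0.15868777901739628
```

Request:
apply_moves --steps '[[[0, 0, 0.03, 0, 0, 2, -1], [0, 0, 0.05, 0, 0, 3, -1]]]'

```text
time_s: 7.02
position: [0.4988, 0.2306, 0.1292]
tcp_rot: [[-0.097, 0.995, 0.001], [0.995, 0.097, -0.0], [-0.0, 0.001, -1.0]]
force: [0.3, -3.9, 7.4]
opening: 0.165
grasp_force: 30.0
```

```bash
python3 s.py
```

```text
[ 0.27341397 -3.93050081  7.36118592] [-0.74526217 -0.14479618  0.67426667] [0.49878902 0.23055152 0.12918973] 95.56664114562987 0.1646315589735658
```

The moment has doubled and the vertical force is rising, so the knob is at its stop. I'll ease off the twist, open and rise.

Request:
apply_moves --steps '[[[0, 0, -0.05, 0, 0, -3, -1], [0, 0, -0.05, 0, 0, -3, 0], [0, 0, -0.05, 0, 0, -3, 1], [0, 0, -0.05, 0, 0, -3, 1], [0, 0, -0.05, 0, 0, -3, 1], [0, 0, -0.05, 0, 0, -3, 1], [0, 0, -2, 0, 0, -3, 1], [0, 0, -5, 0, 0, -3, 1], [0, 0, -9, 0, 0, -3, 1], [0, 0, -14, 0, 0, -3, 1], [0, 0, -14, 0, 0, -3, 1], [0, 0, -14, 0, 0, -3, 1]]]'

```text
time_s: 8.52
position: [0.4977, 0.2305, 0.2682]
tcp_rot: [[-0.149, 0.989, -0.001], [0.989, 0.149, -0.0], [0.0, -0.001, -1.0]]
force: [-0.6, 0.1, 1.0]
opening: 0.997
grasp_force: 0.0
```

```bash
python3 s.py
python3 - <<'E'
from h import *
import cv2
w=bot.capture("wrist");s=bot.capture("side")
a=cv2.resize(s[180:380,190:390],(480,480),interpolation=2)
cv2.imwrite("pics/end.png",np.hstack([cv2.resize(w,(320,240)),a[:240,:]])) if 0 else cv2.imwrite("pics/end.png",np.hstack([cv2.resize(w,(320,480)),a]))
E
```

```text
[-0.59810941  0.07284589  0.96378869] [-0.00565957 -0.0876495   0.00598745] [0.4977478  0.23047009 0.26818054] 98.54489756635014 0.9972836868552536
```

View pics/end.png

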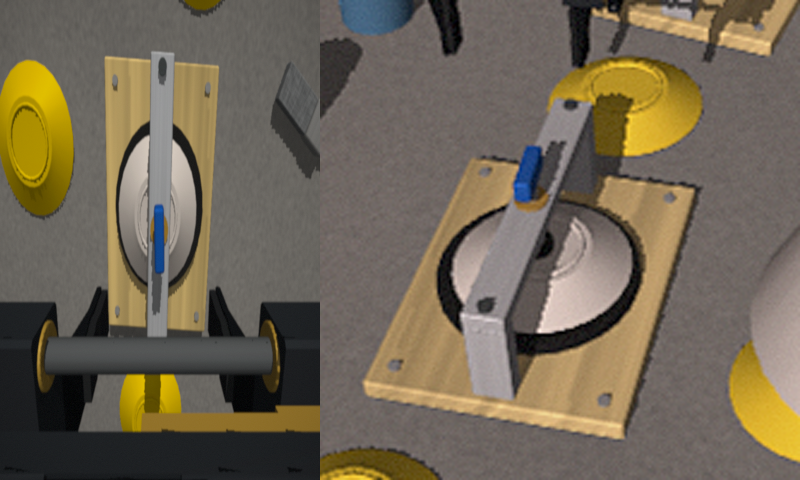

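The bar now lies along the bridge, having turned about 72° to the stop. The saucer is flat and centred with the foot on it, and the gripper is clear.

```bash
python3 -c "
from rig import bot
print(bot.hand_in())"
```

```text
the job is handed in; nothing more can be done
None
```

I turned the knob over the white saucer clockwise about 72°, until the torque rose sharply at the stop, then let go and handed the job in. The last pictures show the foot down on a flat, centred saucer, and I never touched the other jig; the hand-in returned no verdict.

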